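# Changeover of two test boxes: draw out the wide tray, push in the narrow one

### The job

Change the bench over from measuring to calibrating: hook a fingertip behind the upturned lip of the wide test box's tray and draw the tray all the way out to its stop, with its circuit board still lying in place on it; then push the narrow box's tray fully home with a finger against the front of its lip. Nothing is to be pinched or lifted: pull the wide lip only from behind without pressing on its front, push the narrow tray only by its front without pressing on the back of its lip or the block on it, and leave the other things on the bench where they are.

Things in the scene. Friction and masses are not known exactly. Their poses are not given: they have to be found in the camera images.
- wide_box: fixed shielded test box of bare aluminium, the wider of the two: 160 mm wide (its y), 180 mm deep (its x), flat roof at 52 mm above the bench. Origin: on the bench at the middle of its open front face; +x points into the box, z up, so its tray comes out along its own -x, towards the robot. The box may be turned on the bench by up to 0.25 rad
- narrow_box: fixed shielded test box of bare aluminium, the narrower of the two: 108 mm wide (its y), 180 mm deep (its x), flat roof at 52 mm above the bench. Origin: on the bench at the middle of its open front face; +x points into the box, z up, so its tray comes out along its own -x, towards the robot. The box may be turned on the bench by up to 0.25 rad
- wide_lip (a point): middle of the top edge of the wide tray's upturned front lip, 46 mm above the bench; moves with the tray, axes as its box. Lip: upright steel plate 130 mm wide, 8 mm thick (4 mm either side of this point), 8 to 46 mm above the bench. Tray floor behind it: 14 mm above the bench, side rims 22 mm. With the tray home a 47 mm gap, open from above, lies between the lip's back and the box front
- narrow_lip (a point): middle of the top edge of the narrow tray's upturned front lip, 46 mm above the bench; moves with the tray, axes as its box. Lip: upright steel plate 80 mm wide, 8 mm thick (4 mm either side of this point), 8 to 46 mm above the bench. Tray floor behind it: 14 mm above the bench, side rims 22 mm. With the tray home a 47 mm gap, open from above, lies between the lip's back and the box front
- wide_tray (a joint): how far the wide tray is drawn out, m: 0 home (as it starts), 0.110 at its end stop. 2 to 3 N moves it slowly; it stays where it is left
- narrow_tray (a joint): how far the narrow tray stands out, m: 0 fully home against its stop, 0.110 fully out; it starts 0.05 to 0.10 out. An aluminium block 60 x 46 x 18 mm is bolted in this tray, 81 to 141 mm behind the lip. 2 to 3 N moves it slowly; it stays where it is left
- board: loose green circuit board 92 (along the pull) x 104 x 4 mm with parts up to 14 mm above its underside, about 90 g, lying in the wide tray between 6 mm ribs; inside the box at the start. Origin: centre of its underside
- wide_seat (a point): where the board's origin belongs on the wide tray: on the tray floor 14 mm above the bench, 111 mm behind the lip; moves with the tray, axes those of the wide box
- screwdriver: bystander: black-handled screwdriver lying on the bench, 190 mm long, nearer the robot than the trays
- bottle: bystander: small white bottle, 52 mm across and 100 mm tall, left of the boxes
- reel: bystander: flat black component reel, 90 mm across and 18 mm high, right of the boxes
- mug: bystander: white mug, 80 mm across and 85 mm tall, right of the boxes

How it is judged:
By the outcome, as a careful person would: the job done as asked, in the order asked, and still so for the second after the job is handed in, with the robot touching nothing.
It also fails if it takes over 51 s, if anything falls off the work surface, if the arm or the gripper's body presses on something with over 40 N, if the wrist force passes 120 N, or if a joint passes its speed limit or range.

### The arm

A 6-joint arm with a two-finger parallel gripper is mounted at the origin on the work surface. World frame = base frame: x ahead of the robot, y to its left, z up, the work surface at z = 0. Lengths are in m, angles in rad, forces in N, time in s.
With the tool pointing down it reaches from about 0.35 to 0.975 m from the base axis. Payload 4.9 kg.
Tool frame: the origin (TCP) lies midway between the tips of the shut fingers; the grasp point (between the pads) lies 19 mm behind it; z points along the fingers, y is the line along which they close (so a half turn about z gives the same grasp; the last joint's range is limited). The gripper opens to 85 mm and grips with 20 to 120 N. Pads are 22 mm wide; open, the fingers measure 114 mm over their backs; the gripper's body (76 mm by 85 mm) begins 54 mm behind the grasp point. The pads swing forward as they close: fully open they stand 13 mm farther back than shut.
Start: joints at [1.223, 0.053, 1.613, -0, 1.476, -0.119], TCP at [0.142, 0.609, 0.231] pointing down, gripper open.
Joint ranges: [-3.01, 3.01], [-1.01, 2.22], [0.06, 2.58], [-1.02, 4.17], [0.09, 2.62], [-3.14, 3.14]. Speed limits (rad/s): [2.57, 2.57, 3.14, 3.14, 3.14, 3.14].

### API

Orientations are given as a unit quaternion [w, x, y, z].
In Python, from plant import * gives the robot as it stands.
- The arm moves only by the tool jog_arm, never from a script. Its argument "targets" is a list of rows, each a list of 3 entries, a list of its own where there are three numbers: the shift along the tool's x, y, z in units of 25 mm (1.0 is 25 mm), then the turn, a rotation vector about the tool's x, y, z in units of 8 degrees (1.0 is 8 degrees), then the opening in per cent of the stroke, from 0 (shut) to 100 (fully open). A call has 1 to 8 rows; each row is the pose to reach, as a shift and turn from the pose commanded when the call began, along the tool's axes at that moment; what a row does not reach only later rows make up. A row lasts 1/8 s, in which the tool goes at most 62.5 mm and 10.7 degrees, less where a joint would pass 70% of its speed; a pose out of reach is approached as far as the arm can. A call with a gripper value outside its range is refused whole. The fingers move at their own pace and stop on an object; the grip force is fixed at half the most. Time passes only in rows, so rows that repeat a pose let the fingers close. It gives the time, the measured TCP pose, the force, the opening and the grip force at its end, in the units of the state.
- state(): the state, without advancing time (a new reading comes with each control period).
- grab_frame(name): name is "side" or "top"; returns (picture, depth): 420x560x3 uint8, red, green, blue; 420x560 float32, m along the optical axis (not along the pixel's ray), 0 where there is no reading.
- camera_params(name): a dict with "fovy" (degrees; the focal length in pixels is half the picture's height over the tangent of half this angle, whatever the lens; pixels are square), "cx", "cy" (the principal point, pixels), "rvec" (rotation vector, rad) and "tvec" (3), from world to camera coordinates, as OpenCV has them. Camera axes: x right, y down, z forward; pixel columns grow to the right and rows downward; lengths in m; the calibration is good to about 2 mm. A picture is of the moment at which its call begins. camera_params takes no time and is no camera call.
- job_done(): hands the job in; it is judged then, once.
The state is a dict: "time": time; "joint_pos": joint angles; "joint_vel": joint speeds; "joint_efforts": joint torques, N m; "tool_pos": TCP position; "tool_rot": TCP orientation; "contact_force": force on the tool from outside, world axes, zero at the start; "ft_torque": the same for the moment, N m; "gripper_width": opening from 0.0 (shut) to 1.0 (fully open); "grasp_force": force on a finger pad.
Only numpy, scipy, OpenCV 4.12 (cv2) and the standard library are available. Lean on these libraries where they do the work, as an engineer would, in place of code of your own. Each camera call takes 0.05 s, during which the arm holds its last target. There are 200 camera calls.

## Working session

There is one attempt and no reset: what is moved stays moved. The work goes in short steps, Python scripts to look and compute and a tool call to move; the robot and the scene stay as the last step left them, time stands still between calls to the robot, and variables do not carry over. Pictures are saved under pics/ and viewed, at most 10 in all, crops included, and the job is handed in when it is done.

Besides the shell and the picture viewer there is one more tool, called after ">>>" by a JSON object that holds its "op" and its "data". jog_arm: Moves the arm, as the interface text tells. Its arguments: {"type":"object","properties":{"targets":{"type":"array"}},"required":["targets"]}

```bash
mkdir -p pics; cat > h.py <<'E'
from plant import *
import numpy as np, cv2
from scipy.spatial.transform import Rotation as R
def cam(n):
    p=camera_params(n); f=210/np.tan(np.radians(p["fovy"])/2)
    return f,p["cx"],p["cy"],R.from_rotvec(np.ravel(p["rvec"])).as_matrix(),np.ravel(p["tvec"])
def onplane(n,uv,z):
    f,cx,cy,M,t=cam(n); uv=np.atleast_2d(uv).astype(float)
    d=np.c_[(uv[:,0]-cx)/f,(uv[:,1]-cy)/f,np.ones(len(uv))]@M; o=-M.T@t
    return o+d*((z-o[2])/d[:,2])[:,None]
def cloud(n,dep):
    f,cx,cy,M,t=cam(n); v,u=np.mgrid[:420,:560]
    P=np.stack([(u-cx)/f*dep,(v-cy)/f*dep,dep],-1)
    return (P-t)@M
def proj(n,P):
    f,cx,cy,M,t=cam(n); q=np.atleast_2d(P)@M.T+t
    return np.c_[q[:,0]/q[:,2]*f+cx,q[:,1]/q[:,2]*f+cy]
E
python3 - <<'E'
from h import *
for n in("top","side"):
    im,d=grab_frame(n); cv2.imwrite(f"pics/{n}1.png",im[:,:,::-1]); np.save(f"{n}1.npy",d); print(n,camera_params(n),-cam(n)[3].T@cam(n)[4],(d>0).mean())
s=state(); print(s)
E
```

```text
top {'fovy': 53.6383551405922, 'cx': 280.53488851615947, 'cy': 209.83538841474305, 'rvec': array([ 2.11555361, -2.1387044 ,  0.21967091]), 'tvec': array([1.16142724e-03, 5.82972629e-01, 1.26126610e+00])} [0.33214739 0.01484595 1.3491139 ] 0.99625
side {'fovy': 51.735847065089864, 'cx': 280.94517663786854, 'cy': 208.50702539342518, 'rvec': array([ 2.06337239, -0.61501779,  0.35191653]), 'tvec': array([-0.49846996,  0.23161159,  0.93261397])} [ 0.04303992 -0.82692338  0.69730219] 0.9959651360544217
{'time': 0.1, 'joint_pos': array([ 1.22297060e+00,  5.33008005e-02,  1.61418699e+00, -1.42167552e-05,
        1.47599306e+00, -1.18971888e-01]), 'joint_vel': array([-0.00016107,  0.00030765, -0.00298484, -0.00123703, -0.00368092,
       -0.00038326]), 'joint_efforts': array([ 1.12782753e-03, -3.94909823e+01, -3.71360672e+01, -2.48477113e-05,
        3.85707506e-03, -6.87519076e-06]), 'tool_pos': array([0.14157732, 0.60816309, 0.23016168]), 'tool_rot': array([-2.11473151e-04,  1.14176649e-01,  9.93460015e-01, -9.20140112e-04]), 'contact_force': array([-0.51613287,  0.25157397, -0.97773961]), 'ft_torque': array([ 0.00596251, -0.01305188,  0.00119503]), 'grasp_force': 0.0, 'gripper_width': 1.0011383948641963}
```

View pics/top1.png

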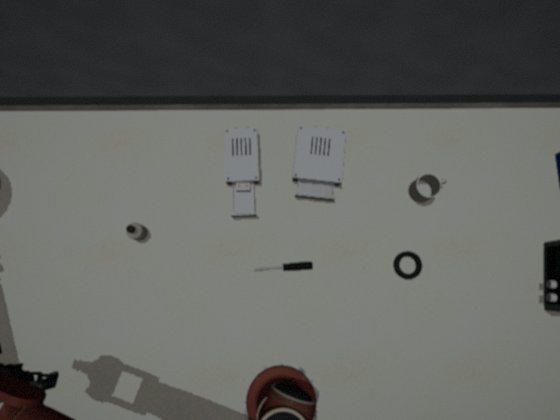

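View pics/side1.png

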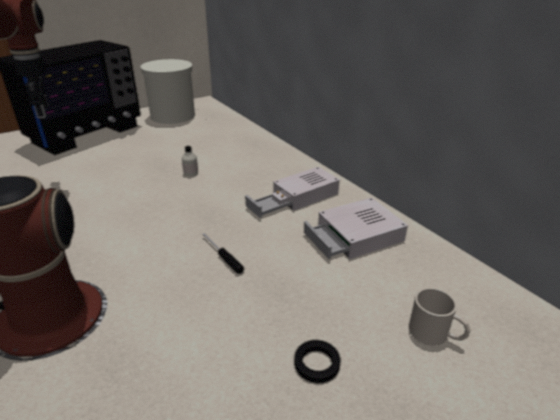

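The top view shows the narrow box at about (242,155), its tray out with the lip at (244,215). The wide box is at (320,155), tray home, with its lip at (315,197). The screwdriver is near (285,267), the bottle at (137,231), the reel at (407,265) and the mug at (427,187). The side view agrees. Next I measure the roofs and lips from the depth.

```bash
python3 - <<'E'
from h import *
d=np.load("top1.npy"); P=cloud("top",d)
im=cv2.imread("pics/top1.png")
print("table z",np.median(P[280:340,150:400,2]))
for n,(a,b),(W) in (("narrow",(215,272),.108),("wide",(285,360),.160)):
    m=np.zeros(d.shape,np.uint8); m[115:200,a:b]=((P[115:200,a:b,2]>.040)).astype(np.uint8)
    m[186 if n=="wide" else 184:]=0
    m=cv2.morphologyEx(m,cv2.MORPH_OPEN,np.ones((3,3)))
    c=max(cv2.findContours(m,0,2)[0],key=cv2.contourArea)
    q=onplane("top",c[:,0],.052)[:,:2]
    r=cv2.minAreaRect((q*1000).astype(np.float32)); print(n,"roof",r,np.median(P[m>0][:,2]))
    box=cv2.boxPoints(r); print(box.round(1).tolist())
    # tray area heights
    for row in range(178,222,2): 
        print(row,(P[row,a+5:b-5:4,2]*1000).round().astype(int).tolist())
E
python3 - <<'E'
import cv2
im=cv2.imread("pics/top1.png")[115:225,210:360]
cv2.imwrite("pics/c1.png",cv2.resize(im,None,fx=5,fy=5,interpolation=cv2.INTER_CUBIC))
E
```

```text
table z 0.0012180246619324742
narrow roof ((772.8345947265625, 120.00428771972656), (181.14064025878906, 107.1944808959961), 0.7610931396484375) 0.05369308631187814
[[681.5999755859375, 172.39999389648438], [683.0, 65.19999694824219], [864.0999755859375, 67.5999984741211], [862.7000122070312, 174.8000030517578]]
178 [1, 0, 59, 56, 56, 51, 58, 50, 53, 58, 6, 3]
180 [-2, 4, 54, 55, 53, 52, 53, 47, 15, 8, 3, 0]
182 [3, 3, 6, 24, 35, 32, 38, 36, 15, 8, 6, 2]
184 [-3, 3, 8, 25, 38, 35, 34, 35, 13, 4, 4, 3]
186 [-2, 2, 5, 19, 37, 36, 34, 31, 16, 0, 6, 4]
188 [0, -1, 2, 25, 34, 33, 29, 36, 13, 0, 1, 1]
190 [4, 3, 3, 3, 31, 28, 25, 21, 14, 2, 0, 2]
192 [-2, -1, 0, -3, 17, 15, 15, 14, 10, 0, 2, 0]
194 [-1, 0, 4, 1, 14, 16, 13, 11, 14, 3, 5, -3]
196 [5, -1, -1, -1, 13, 13, 13, 18, 13, -1, 1, 4]
198 [4, 1, -5, 5, 18, 17, 17, 13, 11, 4, 5, 1]
200 [4, 1, 3, 5, 15, 15, 13, 15, 13, 7, 11, 4]
202 [-2, 5, 2, -3, 14, 14, 17, 18, 16, -1, -2, 3]
204 [-1, 3, 0, 1, 14, 17, 14, 15, 13, -3, 1, -2]
206 [7, 4, 6, 8, 9, 12, 17, 15, 19, 1, 1, 2]
208 [-3, -1, 1, -3, 16, 16, 15, 13, 16, 1, 5, -1]
210 [4, 3, 4, -3
[... 1245 characters left out ...]
7, 40, 45, 48, 3, 2, -1, -2, -4]
200 [-1, -2, 4, 7, 6, -1, 8, -1, 1, 7, 19, 2, 0, 0, -3, 4, 0]
202 [-1, 2, 4, 2, 0, 5, 0, 8, -1, 0, 0, -2, 0, 2, 2, 1, 3]
204 [-1, 9, 3, 2, 2, -1, 0, 2, -2, 3, 1, 1, 0, -2, 1, 3, 1]
206 [-1, 2, -5, -4, -3, 2, 4, 4, -3, 1, 7, 1, 0, 3, 2, -1, 3]
208 [4, 0, 1, -2, -6, -3, 5, 2, 3, 3, 1, -1, 0, 0, 3, 4, 4]
210 [9, -1, 2, 2, 1, -1, -3, 0, 0, 4, 2, -3, -1, 6, 3, 4, 1]
212 [0, 3, 0, 0, 5, -2, 1, 2, 0, 3, -3, 1, 3, 0, 0, -3, 2]
214 [-1, 4, 0, -1, -4, 2, 1, -1, 4, -1, 6, 5, -4, 6, 1349, 5, -2]
216 [3, 1, 2, 2, 1, 3, 4, 4, 2, 4, -1, -1, -4, 0, 4, 5, 7]
218 [0, 7, -4, 7, 1, 1, -2, 2, 1, 4, 4, 8, -1, 1, 0, 4, -1]
220 [0, 1, 5, -2, 0, 5, -1, 0, 1, 4, 5, 5, 2, 3, 5, -1, -1]
```

View pics/c1.png

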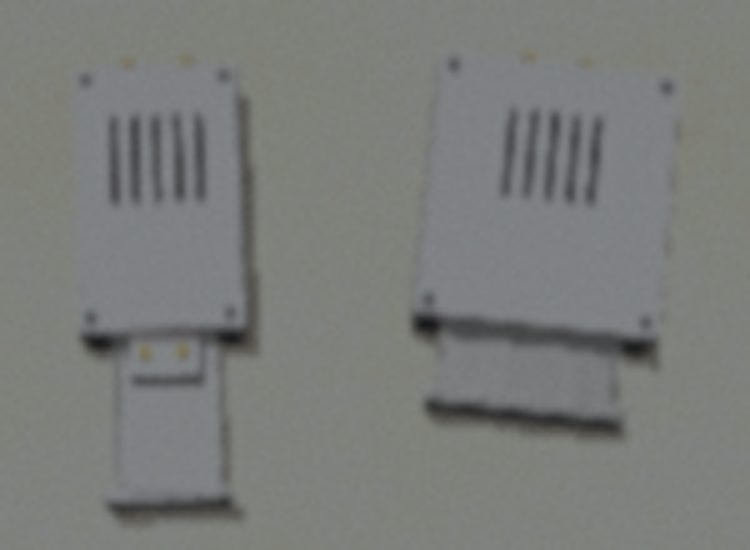

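```bash
cat >> h.py <<'E'
def go(pos,yaw):
    "units for jog_arm: tool down, tool x pointing along world angle yaw"
    s=state(); Rt=R.from_quat(s["tool_rot"],scalar_first=True)
    c,n=np.cos(yaw),np.sin(yaw); G=R.from_matrix(np.array([[c,n,0],[n,-c,0],[0,0,-1.]]))
    sh=Rt.inv().apply(np.array(pos)-s["tool_pos"])/.025; rv=np.degrees((Rt.inv()*G).as_rotvec())/8
    print("t",s["time"],"pos",s["tool_pos"].round(4),"shift",sh.round(2),"turn",rv.round(2),"F",s["contact_force"].round(1))
E
python3 - <<'E'
from h import *
d=np.load("top1.npy"); P=cloud("top",d)
for n,(a,b) in (("narrow",(215,272)),("wide",(285,360))):
    m=np.zeros(d.shape,np.uint8); m[115:230,a:b]=(P[115:230,a:b,2]>.042)&(P[115:230,a:b,2]<.07)
    m[:, :]=cv2.medianBlur(m,3)
    # side edges of the roof
    ed={"L":[],"R":[]}
    for r in range(133,172):
        c=np.where(m[r])[0]; ed["L"].append((c[0]-.5,r)); ed["R"].append((c[-1]+.5,r))
    for k in ed:
        q=onplane("top",ed[k],.052)[:,:2]; p=np.polyfit(q[:,0],q[:,1],1); print(n,k,"yaw",np.arctan(p[0]).round(4),"y at .77",np.polyval(p,.77).round(4))
    # front edge & lip
    fr=[];lp=[]
    for c in range(a,b):
        rr=np.where(m[:,c])[0]
        if len(rr)<30: continue
        k=rr[rr<(187 if n=="wide" else 190)].max(); fr.append((c,k+.5))
        l=rr[rr>188] if n=="wide" else rr[rr>200]
        if len(l): lp.append((c,l.mean()))
    for nm,z,e in(("front",.052,fr[4:-4]),("lip",.046,lp)):
        q=onplane("top",e,z)[:,:2]; p=np.polyfit(q[:,1],q[:,0],1); print(n,nm,"yaw",-np.arctan(p[0]).round(4),"mid",q[:,0].mean().round(4),q[:,1].mean().round(4),"y",q[:,1].min().round(4),q[:,1].max().round(4))
go([.659,-.120,.10],np.pi-.123)
E
```

```text
narrow L yaw 0.0135 y at .77 0.1752
narrow R yaw 0.0261 y at .77 0.0667
narrow front yaw 0.0177 mid 0.6816 0.1209 y 0.0823 0.1595
narrow lip yaw 0.029 mid 0.575 0.1144 y 0.0762 0.1526
wide L yaw -0.1256 y at .77 -0.0528
wide R yaw -0.1243 y at .77 -0.2144
wide front yaw -0.1234 mid 0.6813 -0.1307 y -0.1951 -0.0662
wide lip yaw -0.1205 mid 0.6321 -0.117 y -0.1813 -0.0526
t 0.1 pos [0.1416 0.6082 0.2302] shift [-26.77 -23.66   5.25] turn [-0.01 -0.   -0.76] F [-0.5  0.3 -1. ]
```

>>> {"op": "jog_arm", "data": {"targets": [[[-26.8, -23.7, 0], [0, 0, -0.76], 0], [[-26.8, -23.7, 0], [0, 0, -0.76], 0], [[-26.8, -23.7, 0], [0, 0, -0.76], 0], [[-26.8, -23.7, 0], [0, 0, -0.76], 0], [[-26.8, -23.7, 0], [0, 0, -0.76], 0], [[-26.8, -23.7, 0], [0, 0, -0.76], 0], [[-26.8, -23.7, 0], [0, 0, -0.76], 0], [[-26.8, -23.7, 0], [0, 0, -0.76], 0]]}}

```text
time: 1.1
tool_pos: [0.432, 0.1993, 0.2311]
tool_rot: [0.0, 0.061, 0.998, 0.0]
contact_force: [0.2, 0.7, 0.3]
gripper_width: 0.001
grasp_force: 0.0
```

```bash
python3 -c "
from h import *
go([.659,-.120,.10],np.pi-.124)"
```

```text
t 1.1 pos [0.432  0.1993 0.2311] shift [-10.57 -11.57   5.24] turn [0.   0.   0.01] F [0.2 0.7 0.3]
```

>>> {"op": "jog_arm", "data": {"targets": [[[-10.6, -11.6, 0], [0, 0, 0], 0], [[-10.6, -11.6, 0], [0, 0, 0], 0], [[-10.6, -11.6, 0], [0, 0, 0], 0], [[-10.6, -11.6, 0], [0, 0, 0], 0], [[-10.6, -11.6, 0], [0, 0, 0], 0], [[-10.6, -11.6, 0], [0, 0, 0], 0], [[-10.6, -11.6, 5.2], [0, 0, 0], 0], [[-10.6, -11.6, 5.2], [0, 0, 0], 0]]}}

```text
time: 2.1
tool_pos: [0.6593, -0.1197, 0.1063]
tool_rot: [0.001, 0.062, 0.998, -0.0]
contact_force: [0.1, -0.0, 0.3]
gripper_width: -0.004
grasp_force: 0.0
```

```bash
python3 - <<'E'
from h import *
go([.659,-.120,.026],np.pi-.124)
out=[]
for n in("side","top"):
    im,d=grab_frame(n); p=proj(n,[[.659,-.12,.05]])[0].astype(int); x=min(max(p[0]-60,0),440);y=min(max(p[1]-60,0),300)
    out.append(cv2.resize(im[y:y+120,x:x+120,::-1],(400,400),interpolation=cv2.INTER_CUBIC)); print(n,x,y)
cv2.imwrite("pics/a2.png",np.hstack(out))
E
```

```text
t 2.1 pos [ 0.6593 -0.1197  0.1063] shift [ 0.01 -0.01  3.21] turn [-0.    0.01 -0.  ] F [ 0.1 -0.   0.3]
side 266 169
top 255 126
```

View pics/a2.png

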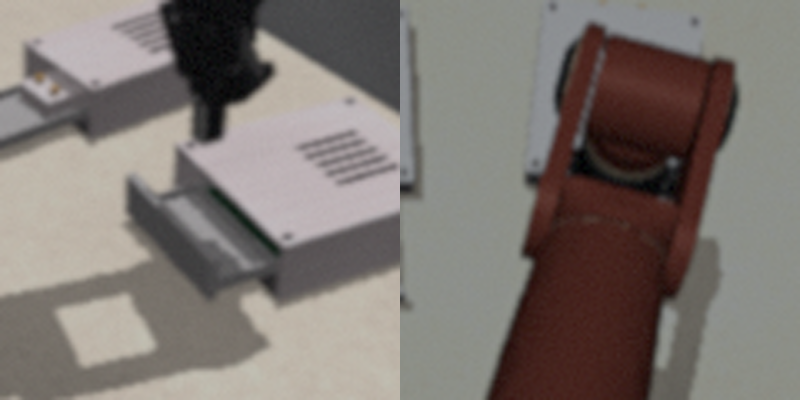

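The side crop shows the shut fingertip over the wide tray's gap, at about full-frame (329,211). The board edge is visible just inside the box. I'm lowering into the gap slowly.

>>> {"op": "jog_arm", "data": {"targets": [[[0, 0, 0], [0, 0, 0], 0], [[0, 0, 1.0], [0, 0, 0], 0], [[0, 0, 1.8], [0, 0, 0], 0], [[0, 0, 2.2], [0, 0, 0], 0], [[0, 0, 2.6], [0, 0, 0], 0], [[0, 0, 3.0], [0, 0, 0], 0], [[0, 0, 3.0], [0, 0, 0], 0]]}}

```text
time: 3.08
tool_pos: [0.6578, -0.1182, 0.0314]
tool_rot: [-0.001, 0.061, 0.998, 0.0]
contact_force: [-0.7, -0.2, -0.2]
gripper_width: 0.006
grasp_force: 0.0
```

```bash
python3 - <<'E'
from h import *
go([.659,-.120,.026],np.pi-.124)
im,d=grab_frame("side"); p=proj("side",[[.66,-.12,.026],[.632,-.117,.046],[.682,-.1228,.052]]); print(p.round(1))
cv2.imwrite("pics/a3.png",cv2.resize(im[170:290,280:420,::-1],(700,600),interpolation=cv2.INTER_CUBIC))
E
```

```text
t 3.075 pos [ 0.6578 -0.1182  0.0314] shift [-0.06 -0.06  0.22] turn [ 0.   -0.01  0.01] F [-0.7 -0.2 -0.2]
[[325.7 236.4]
 [317.  233. ]
 [333.6 226.2]]
```

View pics/a3.png

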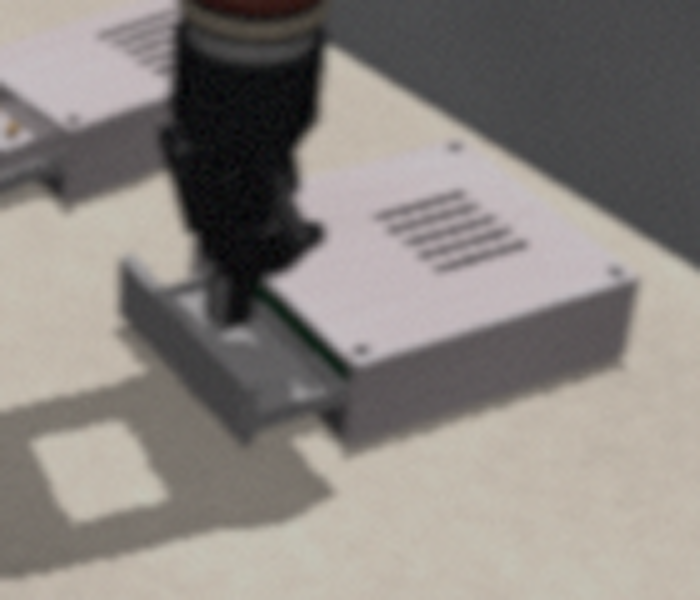

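The finger is in the gap behind the lip at about (327,234), clear of the board's green edge. I'm drawing the tray out slowly.

>>> {"op": "jog_arm", "data": {"targets": [[[0, 0, 0.2], [0, 0, 0], 0], [[0.2, 0, 0.2], [0, 0, 0], 0], [[0.4, 0, 0.2], [0, 0, 0], 0], [[0.6, 0, 0.2], [0, 0, 0], 0], [[0.8, 0, 0.2], [0, 0, 0], 0], [[1.0, 0, 0.2], [0, 0, 0], 0], [[1.2, 0, 0.2], [0, 0, 0], 0], [[1.4, 0, 0.2], [0, 0, 0], 0]]}}

```text
time: 4.12
tool_pos: [0.6236, -0.1141, 0.0277]
tool_rot: [0.0, 0.061, 0.998, -0.0]
contact_force: [3.0, 0.1, 0.0]
gripper_width: -0.001
grasp_force: 1.1
```

```bash
python3 - <<'E'
from h import *
go(np.array([.659,-.120,.026])+.1215*np.array([-np.cos(.124),np.sin(.124),0]),np.pi-.124)
E
```

```text
t 4.125 pos [ 0.6236 -0.1141  0.0277] shift [ 3.43 -0.05  0.07] turn [0.   0.   0.01] F [3.  0.1 0. ]
```

>>> {"op": "jog_arm", "data": {"targets": [[[0.25, 0, 0], [0, 0, 0], 0], [[0.5, 0, 0], [0, 0, 0], 0], [[0.75, 0, 0], [0, 0, 0], 0], [[1.0, 0, 0], [0, 0, 0], 0], [[1.25, 0, 0], [0, 0, 0], 0], [[1.5, 0, 0], [0, 0, 0], 0], [[1.75, 0, 0], [0, 0, 0], 0], [[2.0, 0, 0], [0, 0, 0], 0]]}}

```text
time: 5.12
tool_pos: [0.5738, -0.1079, 0.0276]
tool_rot: [0.0, 0.061, 0.998, 0.0]
contact_force: [2.6, 1.2, 2.1]
gripper_width: 0.006
grasp_force: 1.1
```

>>> {"op": "jog_arm", "data": {"targets": [[[0.2, 0, 0], [0, 0, 0], 0], [[0.4, 0, 0], [0, 0, 0], 0], [[0.6, 0, 0], [0, 0, 0], 0], [[0.8, 0, 0], [0, 0, 0], 0], [[0.95, 0, 0], [0, 0, 0], 0], [[1.1, 0, 0], [0, 0, 0], 0]]}}

```text
time: 5.88
tool_pos: [0.5465, -0.1046, 0.0274]
tool_rot: [-0.0, 0.061, 0.998, -0.0]
contact_force: [1.8, -0.4, 1.1]
gripper_width: -0.003
grasp_force: 1.1
```

```bash
python3 - <<'E'
from h import *
go(np.array([.659,-.120,.026])+.1215*np.array([-np.cos(.124),np.sin(.124),0]),np.pi-.124)
E
```

```text
t 5.875 pos [ 0.5465 -0.1046  0.0274] shift [ 0.32 -0.05  0.06] turn [-0.   -0.    0.01] F [ 1.8 -0.4  1.1]
```

>>> {"op": "jog_arm", "data": {"targets": [[[0.1, 0, 0], [0, 0, 0], 0], [[0.2, 0, 0], [0, 0, 0], 0], [[0.3, 0, 0], [0, 0, 0], 0], [[0.3, 0, 0], [0, 0, 0], 0]]}}

```text
time: 6.38
tool_pos: [0.5388, -0.1036, 0.0272]
tool_rot: [-0.001, 0.061, 0.998, 0.0]
contact_force: [1.3, -0.0, 0.9]
gripper_width: 0.005
grasp_force: 0.4
```

>>> {"op": "jog_arm", "data": {"targets": [[[0.1, 0, 0], [0, 0, 0], 0], [[0.1, 0, 0], [0, 0, 0], 0]]}}

```text
time: 6.62
tool_pos: [0.5366, -0.1034, 0.0272]
tool_rot: [-0.0, 0.061, 0.998, -0.0]
contact_force: [2.3, -0.7, -0.9]
gripper_width: -0.001
grasp_force: 1.0
```

>>> {"op": "jog_arm", "data": {"targets": [[[0.06, 0, 0], [0, 0, 0], 0], [[0.12, 0, 0], [0, 0, 0], 0], [[0.12, 0, 0], [0, 0, 0], 0]]}}

```text
time: 7.0
tool_pos: [0.5366, -0.1034, 0.0274]
tool_rot: [0.004, 0.062, 0.998, -0.0]
contact_force: [13.1, -1.0, -10.2]
gripper_width: -0.002
grasp_force: 6.7
```

>>> {"op": "jog_arm", "data": {"targets": [[[0.06, 0, 0], [0, 0, 0], 0], [[0.12, 0, 0], [0, 0, 0], 0], [[0.12, 0, 0], [0, 0, 0], 0]]}}

```text
time: 7.38
tool_pos: [0.5366, -0.1034, 0.0276]
tool_rot: [0.008, 0.062, 0.998, -0.001]
contact_force: [24.4, -2.5, -21.2]
gripper_width: 0.001
grasp_force: 12.2
```

The end stop is reached: the position is fixed while the force rises. I'm easing off backwards, then lifting out.

>>> {"op": "jog_arm", "data": {"targets": [[[-0.3, 0, 0], [0, 0, 0], 0], [[-0.6, 0, 0], [0, 0, 0], 0], [[-0.7, 0, 0], [0, 0, 0], 0], [[-0.7, 0, -1.0], [0, 0, 0], 0], [[-0.7, 0, -3.0], [0, 0, 0], 0], [[-0.7, 0, -4.0], [0, 0, 0], 0], [[-0.7, 0, -4.0], [0, 0, 0], 0]]}}

```text
time: 8.25
tool_pos: [0.5497, -0.1053, 0.1301]
tool_rot: [0.002, 0.061, 0.998, -0.001]
contact_force: [-0.3, 0.5, -0.2]
gripper_width: 0.002
grasp_force: 0.0
```

```bash
python3 - <<'E'
from h import *
go([.52,.116,.127],np.pi+.02)
E
```

```text
t 8.25 pos [ 0.5497 -0.1053  0.1301] shift [2.26 8.64 0.1 ] turn [-0.01  0.03 -1.02] F [-0.3  0.5 -0.2]
```

>>> {"op": "jog_arm", "data": {"targets": [[[2.3, 8.6, 0], [0, 0, -1.02], 0], [[2.3, 8.6, 0], [0, 0, -1.02], 0], [[2.3, 8.6, 0], [0, 0, -1.02], 0], [[2.3, 8.6, 0], [0, 0, -1.02], 0], [[2.3, 8.6, 0], [0, 0, -1.02], 0], [[2.3, 8.6, 0], [0, 0, -1.02], 0]]}}

```text
time: 9.0
tool_pos: [0.5167, 0.115, 0.126]
tool_rot: [-0.001, -0.01, 1.0, -0.0]
contact_force: [0.2, -0.3, -0.5]
gripper_width: -0.003
grasp_force: 0.0
```

```bash
python3 - <<'E'
from h import *
go([.52,.116,.026],np.pi+.02)
out=[]
for n,P in(("side",[.58,0,.03]),("top",[.58,0,.03])):
    im,d=grab_frame(n); p=proj(n,[P])[0].astype(int); x=p[0]-90;y=p[1]-70
    out.append(cv2.resize(im[y:y+140,x:x+180,::-1],(400,311),interpolation=cv2.INTER_CUBIC)); print(n,x,y); np.save(n+"2.npy",d); cv2.imwrite(f"pics/{n}2.png",im[:,:,::-1])
cv2.imwrite("pics/a4.png",np.hstack(out))
E
```

```text
t 9.0 pos [0.5167 0.115  0.126 ] shift [-0.14  0.04  4.  ] turn [-0.   -0.02 -0.  ] F [ 0.2 -0.3 -0.5]
side 185 152
top 188 142
```

View pics/a4.png

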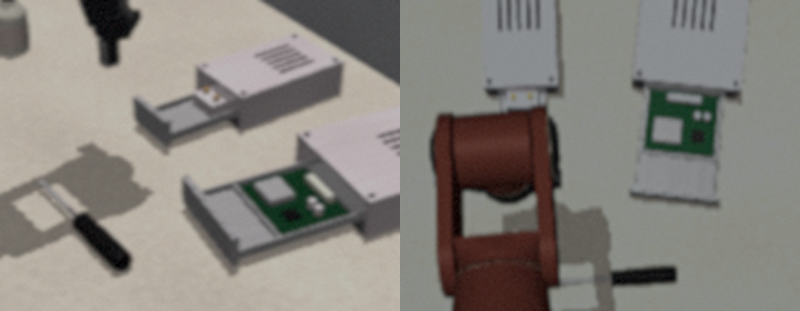

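The board lies in place on the fully drawn tray, at crop-right (680,125). The finger hangs in front of the narrow lip and clear of the screwdriver. Next I lower it and push.

>>> {"op": "jog_arm", "data": {"targets": [[[0, 0, 2.0], [0, 0, 0], 0], [[0, 0, 3.0], [0, 0, 0], 0], [[0, 0, 4.0], [0, 0, 0], 0], [[0, 0, 4.0], [0, 0, 0], 0], [[-0.4, 0, 4.0], [0, 0, 0], 0], [[-0.8, 0, 4.0], [0, 0, 0], 0], [[-1.1, 0, 4.0], [0, 0, 0], 0], [[-1.4, 0, 4.0], [0, 0, 0], 0]]}}

```text
time: 10.1
tool_pos: [0.5536, 0.1163, 0.0281]
tool_rot: [0.001, -0.01, 1.0, 0.0]
contact_force: [0.2, -0.1, 0.0]
gripper_width: 0.003
grasp_force: 0.0
```

>>> {"op": "jog_arm", "data": {"targets": [[[-0.2, 0, 0], [0, 0, 0], 0], [[-0.4, 0, 0], [0, 0, 0], 0], [[-0.6, 0, 0], [0, 0, 0], 0], [[-0.8, 0, 0], [0, 0, 0], 0], [[-1.0, 0, 0], [0, 0, 0], 0]]}}

```text
time: 10.72
tool_pos: [0.5775, 0.117, 0.0273]
tool_rot: [-0.0, -0.01, 1.0, 0.0]
contact_force: [-2.0, 0.9, 0.5]
gripper_width: -0.002
grasp_force: 1.1
```

```bash
python3 - <<'E'
from h import *
go([.682-.055-.011,.1175,.026],np.pi+.02)
E
```

```text
t 10.725 pos [0.5775 0.117  0.0273] shift [-1.54 -0.01  0.05] turn [ 0. -0. -0.] F [-2.   0.9  0.5]
```

Contact is made and the tray is moving at 2 N. I continue to the stop.

>>> {"op": "jog_arm", "data": {"targets": [[[-0.2, 0, 0], [0, 0, 0], 0], [[-0.4, 0, 0], [0, 0, 0], 0], [[-0.6, 0, 0], [0, 0, 0], 0], [[-0.8, 0, 0], [0, 0, 0], 0], [[-1.0, 0, 0], [0, 0, 0], 0], [[-1.2, 0, 0], [0, 0, 0], 0], [[-1.3, 0, 0], [0, 0, 0], 0]]}}

```text
time: 11.6
tool_pos: [0.6103, 0.1173, 0.0274]
tool_rot: [0.0, -0.01, 1.0, -0.0]
contact_force: [-1.9, 2.0, 0.4]
gripper_width: -0.001
grasp_force: 1.1
```

>>> {"op": "jog_arm", "data": {"targets": [[[-0.1, 0, 0], [0, 0, 0], 0], [[-0.2, 0, 0], [0, 0, 0], 0], [[-0.2, 0, 0], [0, 0, 0], 0]]}}

```text
time: 11.98
tool_pos: [0.6147, 0.1175, 0.0274]
tool_rot: [-0.001, -0.01, 1.0, -0.0]
contact_force: [-4.2, 1.1, 1.7]
gripper_width: 0.0
grasp_force: 2.0
```

>>> {"op": "jog_arm", "data": {"targets": [[[-0.06, 0, 0], [0, 0, 0], 0], [[-0.12, 0, 0], [0, 0, 0], 0], [[-0.12, 0, 0], [0, 0, 0], 0]]}}

```text
time: 12.35
tool_pos: [0.6147, 0.1175, 0.0274]
tool_rot: [-0.005, -0.01, 1.0, -0.0]
contact_force: [-15.0, -0.0, 9.9]
gripper_width: -0.003
grasp_force: 7.7
```

The position has stopped and the force is rising, so the narrow tray is home. I press slightly more, then back off and lift.

>>> {"op": "jog_arm", "data": {"targets": [[[-0.08, 0, 0], [0, 0, 0], 0], [[-0.08, 0, 0], [0, 0, 0], 0], [[0.4, 0, 0], [0, 0, 0], 0], [[1.5, 0, 0], [0, 0, 0], 0], [[1.8, 0, 0], [0, 0, 0], 0], [[1.8, 0, -2], [0, 0, 0], 0], [[1.8, 0, -4], [0, 0, 0], 0], [[1.8, 0, -6], [0, 0, 0], 0]]}}

```text
time: 13.35
tool_pos: [0.574, 0.1164, 0.1797]
tool_rot: [0.001, -0.01, 1.0, -0.0]
contact_force: [-0.4, 0.3, -0.1]
gripper_width: 0.003
grasp_force: 0.0
```

>>> {"op": "jog_arm", "data": {"targets": [[[7, 2, -2], [0, 0, 0], 0], [[7, 2, -2], [0, 0, 0], 0], [[7, 8, -2], [0, 0, 0], 0], [[7, 8, -2], [0, 0, 0], 0], [[7, 8, -2], [0, 0, 0], 0], [[7, 8, -2], [0, 0, 0], 0], [[7, 8, -2], [0, 0, 0], 0], [[7, 8, -2], [0, 0, 0], 0]]}}

```text
time: 14.35
tool_pos: [0.3949, 0.3122, 0.2274]
tool_rot: [0.0, -0.009, 1.0, -0.0]
contact_force: [-0.2, 0.2, -0.2]
gripper_width: -0.001
grasp_force: 0.0
```

```bash
python3 - <<'E'
from h import *
s=state(); print(s["time"],s["tool_pos"],s["contact_force"])
out=[]
for n,P in(("side",[.62,0,.03]),("top",[.62,0,.03])):
    im,d=grab_frame(n); p=proj(n,[P])[0].astype(int); x=p[0]-90;y=p[1]-70
    out.append(cv2.resize(im[y:y+140,x:x+180,::-1],(400,311),interpolation=cv2.INTER_CUBIC))
    if n=="top":
        Q=cloud(n,d); m=cv2.medianBlur(((Q[...,2]>.038)&(Q[...,2]<.06)).astype(np.uint8),3)
        for nm,a,b,lo,hi,f,yw in(("wide",295,350,205,225,[.682,-.1226],-.124),("narrow",225,265,190,205,[.682,.119],.02)):
            v,u=np.where(m[lo:hi,a:b]); 
            if not len(v): print(nm,"hidden"); continue
            q=onplane(n,np.c_[u+a,v+lo],.046).mean(0)[:2]; print(nm,q.round(4),"out",(-(q-f)@[np.cos(yw),np.sin(yw)]-.051).round(4))
cv2.imwrite("pics/a5.png",np.hstack(out))
E
```

```text
14.35 [0.39487102 0.31224117 0.22736311] [-0.24468432  0.17378311 -0.23017148]
wide hidden
narrow [0.6307 0.1182] out 0.0003
```

View pics/a5.png

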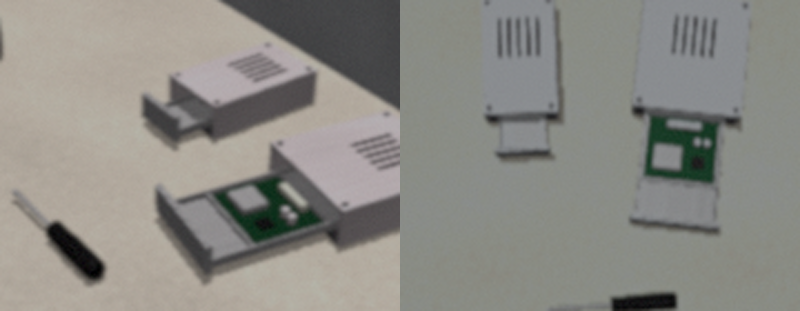

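The narrow tray is home, reading 0.3 mm out. The wide tray is at its stop with the board seated, and the arm is clear.

```bash
python3 -c "
from plant import *
print(job_done())"
```

```text
the job is handed in; nothing more can be done
None
```

The wide tray is drawn out to its end stop with the board still lying in place, the narrow tray is pushed fully home, and the job was handed in at about 14.5 s with the arm clear of everything.

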